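# Shut the soap case and set its screw cap a quarter turn loose

### The arm

A 6-joint arm with a two-finger parallel gripper is mounted at the origin on the work surface. World frame = base frame: x ahead of the robot, y to its left, z up, the work surface at z = 0. Lengths are in m, angles in rad, forces in N, time in s.
With the tool pointing down it reaches from about 0.4 to 0.825 m from the base axis. Payload 7 kg.
Tool frame: the origin (TCP) lies on the centre line of the jaws, within the pads' length; the fingertips stand 11 mm ahead of it and the grasp point (between the pads) lies 8 mm behind it; z points along the fingers, y is the direction in which the jaws open and shut (so a half turn about z gives the same grasp; the last joint's range is limited). The gripper opens to 88 mm and grips with 3 to 60 N. Pads are 19 mm wide; open, the fingers measure 130 mm over their backs; the gripper's body (78 mm by 193 mm) begins 47 mm behind the grasp point.
Start: joints at [-0.912, 0.359, 0.012, 0, -1.224, -0.288], TCP at [0.245, -0.629, 0.238] pointing down, gripper open.
Joint ranges: [-3.07, 3.07], [-1.43, 2.12], [-1.02, 1.25], [-3.03, 1.67], [-3.05, -0], [-3.03, 3.03]. Speed limits (rad/s): [2.39, 2.39, 3.01, 3.14, 3.14, 3.14].

### API

Orientations are given as [roll, pitch, yaw] about the fixed x, y, z axes, in that order (R = Rz(yaw) Ry(pitch) Rx(roll)).
In Python, from station import * gives the robot as it stands.
- The arm moves only by the tool play_rows, never from a script. Its argument "targets" is a list of rows, each a list of 7 numbers: the turn, a rotation vector about the world's x, y, z in rad, then the shift along the world's x, y, z in m, then the opening, from 0 (shut) to 1 (fully open). A call has 1 to 12 rows; each row shifts and turns the pose as measured when the row begins; what a row does not reach is not made up. A row lasts 1/8 s, in which the tool goes at most 62.5 mm and 10.7 degrees, less where a joint would pass 70% of its speed; a pose out of reach is approached as far as the arm can. A call is refused whole if a number of a shift passes 0.0625 or a number of a turn 0.188, either way. A call with a gripper value outside its range is refused whole. The fingers move at their own pace and stop on an object; "grip_force" is the grip in N (left out, the last holds). Time passes only in rows, so rows that do not move let the fingers close. It gives the time, the measured TCP pose, the force and the opening at its end, in the units of the state.
- get_state(): the state, without advancing time (a new reading comes with each control period).
- grab_frame(name): name is "side" or "top" or "wrist"; returns (picture, depth): 384x512x3 uint8, blue, green, red; 384x512 float32, m along the optical axis (not along the pixel's ray), 0 where there is no reading.
- camera_params(name): a dict with "camera_matrix" (3x3 intrinsics, pixels), "extrinsics" (4x4, takes a point from world to camera coordinates); the wrist camera has in their place "hand_eye" (4x4, takes a point from camera to tool coordinates, whose origin is the TCP and whose axes are the flange's). Camera axes: x right, y up, looking along -z (the intrinsics and any distortion apply to the point x, -y, -z); pixel columns grow to the right and rows downward; lengths in m; the calibration is good to about 2 mm. A picture is of the moment at which its call begins: read the wrist's pose just before it. camera_params takes no time and is no camera call.
- job_done(): hands the job in, once; it reports no verdict.
The state is a dict: "t": time; "q": joint angles; "qd": joint speeds; "joint_efforts": joint torques, N m; "eef_pos": TCP position; "ee_rot": TCP orientation; "force": force on the tool from outside, world axes, zero at the start; "moment": the same for the moment, N m; "width": finger opening in m.
Only numpy, scipy, OpenCV 4.12 (cv2) and the standard library are available. Lean on these libraries where they do the work, as an engineer would, in place of code of your own. Each camera call takes 0.05 s, during which the arm holds its last target.

### The job

Gently lower the hinged lid of the oval soap case until it is fully shut, then screw the knurled cap on its top clockwise until it bottoms out. From there back the cap off a quarter turn, so the case can breathe, and finish still gripping the cap there with the lid shut. Leave the dispenser, the tumbler and the tongue scraper where they are.

Things in the scene. Friction and masses are not known exactly. Their poses are not given: they have to be found in the camera images.
- case: White oval soap case, fixed to the ledge: base 134 mm long (its y) x 90 mm deep (its x), 40 mm high, walls 5 mm. Origin: centre of its underside. x points from the front (tab side, nearest the robot) to the hinge at the back, z up. An 8 mm thick lid is hinged along y at the back; shut, its top face lies 48 mm above the ledge.
- lid_hinge (a point): Point on the lid's hinge axis (axis along the case's y), 50 mm behind the case's centre and 40 mm above the ledge, at the level of the lid's underside.
- lid_tab (a point): Point on the outer (top) face of the lid's front tab, in the middle of its width, 111 mm from the hinge axis along the lid and 8 mm above its underside. The tab is 44 mm wide, 8 mm thick, projects 26 mm in front of the base and its free edge is 10 mm beyond this point. The point's axes turn with the lid: z is the lid's outward normal (up when shut).
- lid (a joint): Opening angle of the lid, rad: 0 fully shut, grows as the front edge rises. It starts part open. Friction hinge: it stays where it is left and must be pushed all the way down, 1 to 2 N at the tab.
- cap: Knurled round steel cap, 38 mm diameter, 30 mm high, on the middle of the lid's outer face (50 mm from the hinge axis), captive on the lid and already started on its thread. Origin: centre of its underside; z along its axis (up when the lid is shut); x along the raised rib that runs on its top from the centre to the rim. It turns and travels with the thread: its underside lies flat on the lid when bottomed out and rises 1 mm per rad unscrewed.
- cap_mid (a point): Centre of the cap on its axis, half-way up (15 mm above its underside).
- cap_turn (a joint): How far the cap is screwed on, rad: grows clockwise seen from above; hard stop (bottomed out) at 6.0, where the cap lies on the lid. Starts at 2.6 to 3.8. Thread friction about 0.08 N m, stays where it is left. The cap can be turned in several grasps.
- dispenser: Closed pump dispenser, matte black, 64 mm diameter, 170 mm high, its thin spout reaching 52 mm out along its -x, standing beside the case. Origin: centre of its underside. Not to be moved.
- tumbler: Clear glass tumbler, 72 mm diameter, 95 mm high, standing on the other side. Origin: centre of its underside. Not to be moved.
- scraper: U-shaped stainless tongue scraper lying flat behind the case, 125 mm long, 47 mm wide, 3 mm thick. Origin: near the middle of its length, at its underside. Not to be moved.
There are look-alikes about, which are no part of the job. Of the things shaped like the case, the white one is meant.

How it is judged:
On the way, in this order (a step that is already met when the one before it is completed fails the run):
1. the lid is fully shut (value of joint lid below 0.04 rad), for 0.2 s.
2. the cap is screwed down to its stop on the shut lid (value of joint cap_turn above 5.92 rad and value of joint lid below 0.06 rad), for 0.1 s.
3. the cap is backed off a quarter turn (value of joint cap_turn between 4.129 and 4.729 rad and value of joint lid below 0.06 rad), for 0.2 s.
At the end, for the whole second after the job is handed in: The cap stands a quarter turn (1.57 rad, within 0.30 rad) back from its stop and at rest, the lid is shut (under 0.06 rad), the fingers still grip the cap (over 2 N), and the dispenser, tumbler and scraper are within 20 mm of where they stood (all of step 3 and velocity of joint cap_turn between -0.1 and 0.1 rad/s and contact force between the fingers and cap above 2 N and distance of each of dispenser, tumbler, scraper from where it was at the start of the episode below 0.02 m); the arm keeps its last pose, push and grip.
It fails at once if the lid is slammed (faster than 3 rad/s) (velocity of joint lid below -3 rad/s).
It fails at once if a bystander is shoved away (distance of any of dispenser, tumbler, scraper from where it was at the start of the episode above 0.03 m).
It also fails if it takes over 64 s, if anything falls off the work surface, if the arm or the gripper's body presses on something with over 40 N, if the wrist force passes 120 N, or if a joint passes its speed limit or range.

## Working session

There is one attempt and no reset: what is moved stays moved. The work goes in short steps, Python scripts to look and compute and a tool call to move; the robot and the scene stay as the last step left them, time stands still between calls to the robot, and variables do not carry over. Pictures are saved under pics/ and viewed, and the job is handed in when it is done.

Besides the shell and the picture viewer there is one more tool, called after "Request:" in YAML: its name, and indented under it one key for each argument. play_rows: Moves the arm, as the interface text tells. Its arguments: {"type":"object","properties":{"targets":{"type":"array","items":{"type":"array","items":{"type":"number"}}},"grip_force":{"type":"number"}},"required":["targets"]}

```bash
mkdir -p pics; ls
python3 - <<'E'
from station import *
import cv2,numpy as np
print(get_state())
for n in ["side","top","wrist"]:
    p,d=grab_frame(n); cv2.imwrite(f"pics/{n}0.png",p); np.save(f"pics/{n}0.npy",d)
    print(n,camera_params(n))
E
```

```text
pics
{'t': 0.0, 'q': array([-9.11901653e-01,  3.59370740e-01,  1.10699074e-02, -4.10337741e-04,
       -1.22408101e+00, -2.88118465e-01]), 'qd': array([-0.00032469, -0.00121358, -0.00071577, -0.00043135,  0.0001983 ,
        0.00040534]), 'joint_efforts': array([-3.02228966e-05, -5.82711232e+01,  2.93046767e+01,  6.99704379e+00,
        6.85980282e-03, -1.22556180e-04]), 'eef_pos': array([ 0.24441631, -0.62868937,  0.23662707]), 'ee_rot': array([ 3.13996287e+00, -8.07306717e-05, -2.77095612e+00]), 'force': array([-0.3173403, -0.9948481, -0.2863738]), 'moment': array([0.01085529, 0.02079826, 0.03497417]), 'width': 0.08757861143518081}
side {'camera_matrix': array([[362.95448032,   0.        , 254.53453261],
       [  0.        , 362.95448032, 190.24179811],
       [  0.        ,   0.        ,   1.        ]]), 'extrinsics': array([[-0.96380894, -0.26585323,  0.01985913,  0.548026  ],
       [ 0.21845683, -0.74488942,  0.63040968, -0.15714533],
       [-0.15280359,  0.61193284,  0.77600854, -0.82021627],
       [ 0.        ,  0.        ,  0.        ,  1.        ]])}
top {'camera_matrix'
[... 249 characters left out ...]
88, -0.01485433,  0.11413772, -0.6023607 ],
       [-0.11452181, -0.02826073,  0.99301867, -0.85515222],
       [ 0.        ,  0.        ,  0.        ,  1.        ]])}
wrist {'camera_matrix': array([[283.1891666 ,   0.        , 254.67353728],
       [  0.        , 283.1891666 , 196.3165936 ],
       [  0.        ,   0.        ,   1.        ]]), 'hand_eye': array([[-8.98401936e-04,  9.64079813e-01,  2.65611195e-01,
         7.14776823e-02],
       [ 9.99999567e-01,  9.30754938e-04,  4.06421378e-06,
        -1.06342195e-03],
       [-2.43300705e-04,  2.65611084e-01, -9.64080232e-01,
        -1.46478801e-01],
       [ 0.00000000e+00,  0.00000000e+00,  0.00000000e+00,
         1.00000000e+00]])}
```

View pics/top0.png

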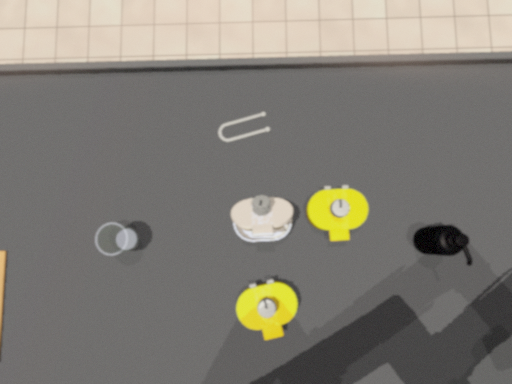

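View pics/side0.png

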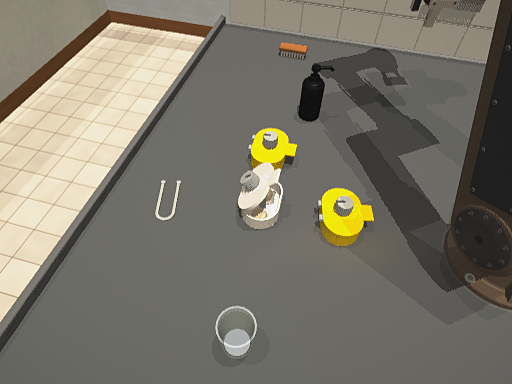

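The top view shows three case-shaped things: a white one with a raised lid at (262,218), and closed yellow ones at (338,208) and (267,306). The white one is the one meant. The tumbler is at (115,240), the dispenser at (440,240) and the scraper at (245,128). I'll enlarge the white case and measure it.

```bash
cat > h.py <<'E'
import numpy as np,cv2
from station import *
def cloud(n,d,st=None):
    c=camera_params(n);K=c["camera_matrix"]
    v,u=np.mgrid[0:d.shape[0],0:d.shape[1]]
    z=d; X=np.stack([(u-K[0,2])/K[0,0]*z,-(v-K[1,2])/K[1,1]*z,-z],-1)
    if n=="wrist":
        from scipy.spatial.transform import Rotation as R
        T=c["hand_eye"]; Xt=X@T[:3,:3].T+T[:3,3]
        return Xt@R.from_euler('xyz',st["ee_rot"]).as_matrix().T+st["eef_pos"]
    T=np.linalg.inv(c["extrinsics"]); return X@T[:3,:3].T+T[:3,3]
def proj(n,P):
    c=camera_params(n);K=c["camera_matrix"];T=c["extrinsics"]
    q=np.asarray(P)@T[:3,:3].T+T[:3,3]
    return np.stack([K[0,0]*q[...,0]/-q[...,2]+K[0,2],K[1,1]*-q[...,1]/-q[...,2]+K[1,2]],-1)
E
python3 - <<'E'
from h import *
a=cv2.imread("pics/top0.png")[180:255,215:315];b=cv2.imread("pics/side0.png")[155:235,225:305]
a=cv2.resize(a,(500,375),interpolation=2);b=cv2.resize(b,(375,375),interpolation=2)
cv2.imwrite("pics/crop0.png",cv2.resize(np.hstack([a,b]),(790,338)))
for n,(r0,r1,c0,c1) in dict(top=(180,255,215,315),side=(155,235,225,305)).items():
    d=np.load(f"pics/{n}0.npy");C=cloud(n,d)[r0:r1,c0:c1].reshape(-1,3)
    print(n,d[r0:r1,c0:c1].min(),np.median(C[:,2]))
    for st in range(0,1):
        pass
d=np.load("pics/top0.npy");C=cloud("top",d)
for v in range(190,246,4): print(v,[tuple((C[v,u]*1000).round().astype(int)) for u in (235,250,262,275,288)])
E
```

```text
top 0.0 0.002493171564645069
side 0.0 0.0015304906927301465
190 [(np.int64(628), np.int64(71), np.int64(0)), (np.int64(627), np.int64(34), np.int64(3)), (np.int64(627), np.int64(6), np.int64(2)), (np.int64(626), np.int64(-26), np.int64(2)), (np.int64(626), np.int64(-57), np.int64(1))]
194 [(np.int64(618), np.int64(71), np.int64(2)), (np.int64(618), np.int64(35), np.int64(1)), (np.int64(617), np.int64(6), np.int64(0)), (np.int64(617), np.int64(-26), np.int64(0)), (np.int64(616), np.int64(-57), np.int64(0))]
198 [(np.int64(608), np.int64(71), np.int64(2)), (np.int64(603), np.int64(33), np.int64(46)), (np.int64(596), np.int64(5), np.int64(100)), (np.int64(601), np.int64(-24), np.int64(55)), (np.int64(607), np.int64(-57), np.int64(-1))]
202 [(np.int64(599), np.int64(71), np.int64(0)), (np.int64(592), np.int64(32), np.int64(59)), (np.int64(586), np.int64(5), np.int64(109)), (np.int64(591), np.int64(-24), np.int64(62)), (np.int64(597), np.int64(-56), np.int64(3))]
206 [(np.int64(583), np.int64(66), np.int64(65)), (np.int64(582), np.int64(32), np.int64(68)), (np.int64(577), np.int64(5), np.
[... 1483 characters left out ...]
53), np.int64(41))]
234 [(np.int64(522), np.int64(71), np.int64(2)), (np.int64(521), np.int64(35), np.int64(9)), (np.int64(518), np.int64(6), np.int64(132)), (np.int64(521), np.int64(-24), np.int64(7)), (np.int64(520), np.int64(-55), np.int64(2))]
238 [(np.int64(512), np.int64(72), np.int64(0)), (np.int64(512), np.int64(36), np.int64(6)), (np.int64(511), np.int64(7), np.int64(9)), (np.int64(511), np.int64(-23), np.int64(42)), (np.int64(511), np.int64(-55), np.int64(3))]
242 [(np.int64(503), np.int64(71), np.int64(4)), (np.int64(502), np.int64(36), np.int64(2)), (np.int64(502), np.int64(7), np.int64(0)), (np.int64(502), np.int64(-24), np.int64(0)), (np.int64(501), np.int64(-55), np.int64(0))]
```

View pics/crop0.png

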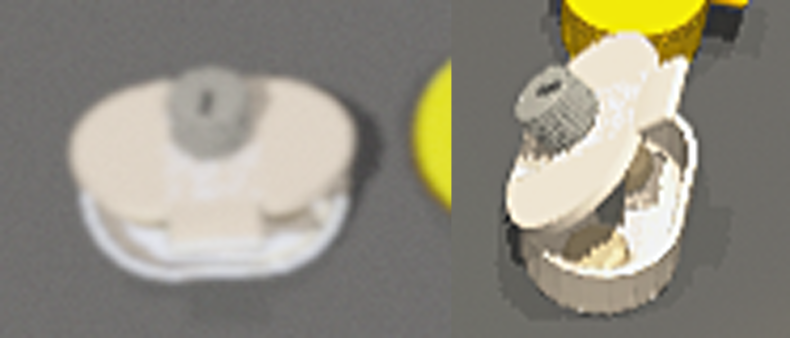

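View pics/wrist0.png

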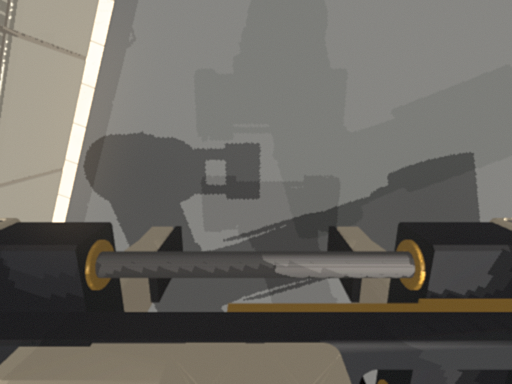

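```bash
cat > fit.py <<'E'
from h import *
from scipy.optimize import least_squares
P=[]
for n,(r0,r1,c0,c1) in dict(top=(180,255,215,315),side=(155,235,225,305)).items():
    d=np.load(f"pics/{n}0.npy");C=cloud(n,d);C[d==0]=np.nan
    C=C[r0:r1,c0:c1].reshape(-1,3)
    m=(C[:,2]>.055)&(C[:,0]>.48)&(C[:,0]<.62)&(abs(C[:,1]-.006)<.075)
    L=C[m]; 
    # ransac plane
    rng=np.random.default_rng(0);best=0
    for i in range(2000):
        a=L[rng.choice(len(L),3,False)];nn=np.cross(a[1]-a[0],a[2]-a[0]);l=np.linalg.norm(nn)
        if l<1e-6: continue
        nn/=l; nn*=np.sign(nn[2]); s=abs((L-a[0])@nn)<.003
        if s.sum()>best: best=s.sum();bs=s
    Q=L[bs];c=Q.mean(0);nn=np.linalg.svd(Q-c)[2][2];nn*=np.sign(nn[2])
    off=nn@c
    th=np.arccos(nn[2]);yaw=np.arctan2(nn[1],nn[0])
    # hinge line: n.p = off-.008 at z=.04
    # lid axes
    ey=np.array([-np.sin(yaw),np.cos(yaw),0]);
    ymid=(np.percentile(Q@ey,1)+np.percentile(Q@ey,99))/2
    k=(off-.008-nn[2]*.04)/np.hypot(nn[0],nn[1])
    H=k*np.array([np.cos(yaw),np.sin(yaw),0])
    print(n,best,len(L),"theta",th,"yaw",yaw,"hinge",H+ey*ymid,"ext",np.percentile(Q@ey,[1,99]))
    # cap: points above plane 0.012..0.04
    h=L@nn-off; K=L[(h>.010)&(h<.045)]; T=L[(h>.024)&(h<.045)]
    ctr=T.mean(0); print(" cap top h",np.percentile(h[h>.01],[50,90,97]),"ctr",ctr,"ey",ctr@ey,"n",len(K),len(T))
    R=C[(C[:,2]>.034)&(C[:,2]<.045)&(C[:,0]<.6)];print(" rim",R[:,0].min(),R[:,1].min(),R[:,1].max())
    for nm in ():pass
E
python3 fit.py
python3 - <<'E'
from h import *
d=np.load("pics/top0.npy");C=cloud("top",d)
for nm,(a,b,c,e) in dict(tumb=(215,260,90,140),disp=(220,270,405,480)).items():
    Q=C[a:b,c:e].reshape(-1,3);Q=Q[Q[:,2]>.03];print(nm,Q.min(0),Q.max(0),np.median(Q,0))
E
```

```text
top 1373 1776 theta 0.769179091828853 yaw 0.04458096663959837 hinge [0.60170603 0.00921546 0.        ] ext [-0.08106553  0.04584663]
 cap top h [0.02954072 0.03159244 0.032563  ] ctr [0.5879793  0.00857095 0.10631067] ey -0.017641574126977564 n 289 196
 rim 0.5044371038427091 -0.10839850382256776 0.07284733913320997
side 871 1215 theta 0.7641080032757821 yaw 0.049741476540590995 hinge [0.59974227 0.0103999  0.        ] ext [-0.08439501  0.04552955]
 cap top h [0.02615804 0.03122615 0.03239459] ctr [0.58614577 0.01199048 0.10479544] ey -0.017168081308260495 n 234 139
 rim 0.502811821611334 -0.151038835427609 0.07447512511407339
tumb [ 0.47792376 -0.00323984  0.03017822] [0.548982   0.36784184 0.91882415] [0.51276276 0.34774331 0.07474977]
disp [ 0.45330728 -0.40285543  0.03025957] [ 0.5338264  -0.00323984  0.91882415] [ 0.49994372 -0.36284372  0.12452242]
```

The crop confirms the white case: its lid is about 0.77 rad open, the hinge is near (0.601, 0.010), the yaw is 0.047, and the grey cap is on top. The bystanders are far away. I'll move over the tab with the fingers closed.

Request:
play_rows:
  targets:
    - [0, 0, -0.027, 0.0225, 0.053, 0, 0]
    - [0, 0, -0.027, 0.0225, 0.053, 0, 0]
    - [0, 0, -0.027, 0.0225, 0.053, 0, 0]
    - [0, 0, -0.027, 0.0225, 0.053, 0, 0]
    - [0, 0, -0.027, 0.0225, 0.053, 0, 0]
    - [0, 0, -0.027, 0.0225, 0.053, 0, 0]
    - [0, 0, -0.027, 0.0225, 0.053, 0, 0]
    - [0, 0, -0.027, 0.0225, 0.053, 0, 0]
    - [0, 0, -0.027, 0.0225, 0.053, 0, 0]
    - [0, 0, -0.027, 0.0225, 0.053, 0, 0]
    - [0, 0, -0.027, 0.0225, 0.053, 0, 0]
    - [0, 0, -0.027, 0.0225, 0.053, 0, 0]
  grip_force: 20

```text
t: 1.65
eef_pos: [0.5165, 0.0256, 0.2344]
ee_rot: [3.136, 0.001, -3.111]
force: [0.9, -0.8, 1.0]
width: 0.0007
```

Request:
play_rows:
  targets:
    - [0, 0, 0.016, 0.006, -0.01, -0.02, 0]
    - [0, 0, 0, 0.006, -0.01, -0.03, 0]
    - [0, 0, 0, 0, 0, -0.015, 0]
    - [0, 0, 0, 0, 0, 0, 0]

```text
t: 2.15
eef_pos: [0.53, 0.0102, 0.1674]
ee_rot: [3.136, 0.001, -3.088]
force: [0.6, 0.3, 0.8]
width: -0.0002
```

Run:
```python
from h import *
s=get_state();print(s["eef_pos"],s["ee_rot"],s["force"])
p,d=grab_frame("side"); cv2.imwrite("pics/s1.png",cv2.resize(p[100:260,180:380],(800,640))[:600])
```

```text
[0.53002468 0.01024198 0.16736358] [ 3.13641595e+00  1.01009657e-03 -3.08840625e+00] [0.58380005 0.30712888 0.84037846]
```

View pics/s1.png

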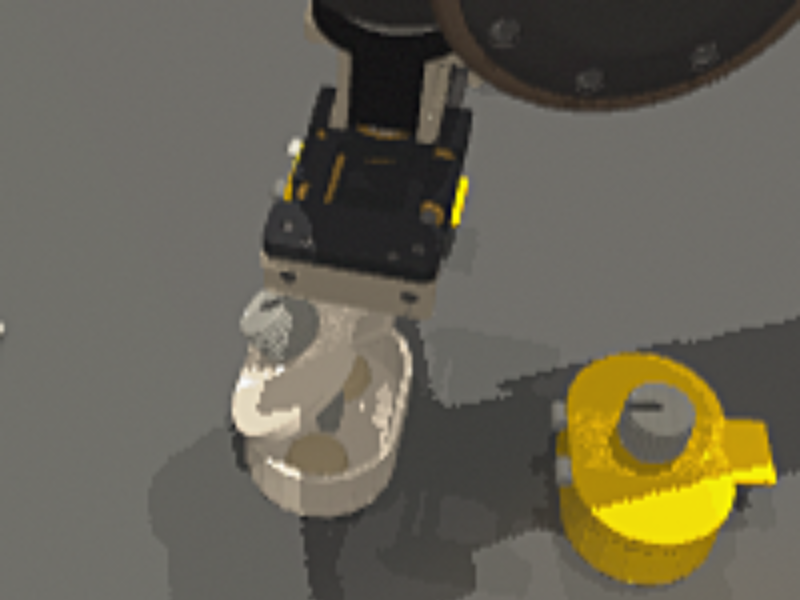

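Request:
play_rows:
  targets:
    - [0, 0, 0, -0.002, -0.004, -0.016, 0]
    - [0, 0, 0, 0, 0, -0.01, 0]
    - [0, 0, 0, -0.006, 0, -0.01, 0]
    - [0, 0, 0, -0.006, 0, -0.01, 0]
    - [0, 0, 0, -0.005, 0, -0.01, 0]

```text
t: 2.82
eef_pos: [0.5117, 0.0063, 0.1119]
ee_rot: [3.135, 0.008, -3.089]
force: [0.1, -1.1, 2.1]
width: 0.0006
```

Request:
play_rows:
  targets:
    - [0, 0, 0, -0.004, 0, -0.01, 0]
    - [0, 0, 0, -0.004, 0, -0.01, 0]
    - [0, 0, 0, -0.003, 0, -0.01, 0]
    - [0, 0, 0, -0.002, 0, -0.008, 0]
    - [0, 0, 0, -0.001, 0, -0.006, 0]

```text
t: 3.45
eef_pos: [0.4963, 0.0062, 0.0644]
ee_rot: [3.135, 0.007, -3.088]
force: [0.8, -0.4, 0.9]
width: 0.0005
```

Request:
play_rows:
  targets:
    - [0, 0, 0, 0, 0, -0.004, 0]
    - [0, 0, 0, 0, 0, -0.004, 0]
    - [0, 0, 0, 0, 0, -0.002, 0]

```text
t: 3.82
eef_pos: [0.4962, 0.0062, 0.0585]
ee_rot: [3.137, 0.007, -3.086]
force: [-15.1, 2.5, 36.0]
width: 0.0002
```

Request:
play_rows:
  targets:
    - [0, 0, 0, 0, 0, 0.005, 0]
    - [0, 0, 0, 0, 0, 0.02, 0]
    - [0, 0, 0.18, 0, 0, 0.04, 0.5]
    - [0, 0, 0.18, 0, 0, 0.04, 1]
    - [0, 0, 0.18, 0, 0, 0.03, 1]
    - [0, 0, 0.18, 0, 0, 0, 1]
    - [0, 0, 0.18, 0, 0, 0, 1]
    - [0, 0, 0.18, 0, 0, 0, 1]
    - [0, 0, 0.18, 0, 0, 0, 1]
    - [0, 0, 0.18, 0, 0, 0, 1]
    - [0, 0, 0.18, 0, 0, 0, 1]
    - [0, 0, 0.18, 0, 0, 0, 1]

```text
t: 5.32
eef_pos: [0.4962, 0.0068, 0.1984]
ee_rot: [3.14, 0.01, -1.229]
force: [1.1, -0.2, -0.4]
width: 0.087
```

Run:
```python
from h import *
s=get_state();print(s["eef_pos"],s["ee_rot"],s["force"],s["q"])
p,d=grab_frame("side"); cv2.imwrite("pics/s2.png",cv2.resize(p[100:260,180:380],(800,640))[:600])
p,d=grab_frame("top"); cv2.imwrite("pics/t2.png",cv2.resize(p[160:280,180:340],(800,600)));np.save("pics/t2.npy",d)
s=get_state();p,d=grab_frame("wrist"); cv2.imwrite("pics/w2.png",p);np.save("pics/w2.npy",d)
```

```text
[0.49624125 0.00676069 0.19837397] [ 3.13970876  0.00989749 -1.22856677] [ 1.11094357 -0.16699396 -0.38913938] [ 0.40239652  0.09728679 -0.42244014 -0.01150452 -1.0523833  -0.05445051]
```

View pics/s2.png

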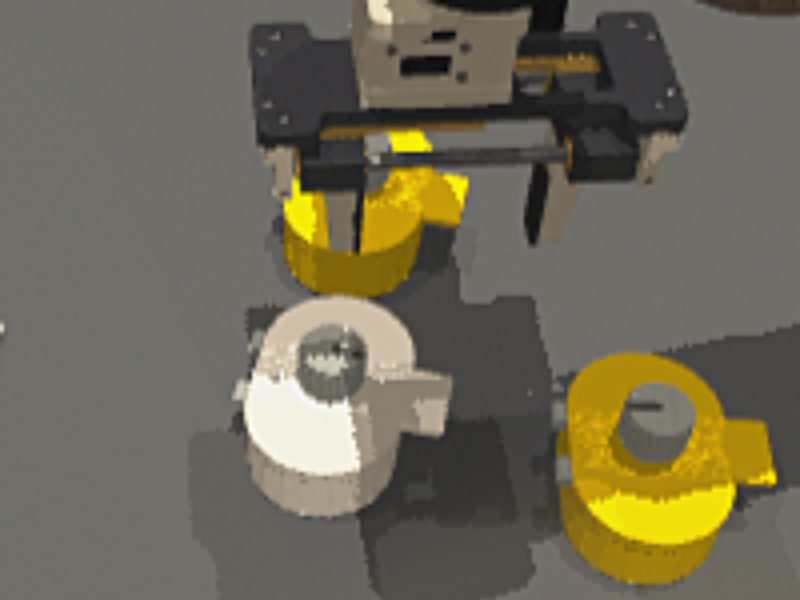

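View pics/w2.png

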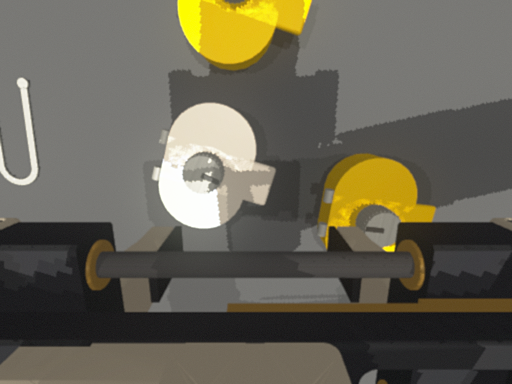

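View pics/t2.png

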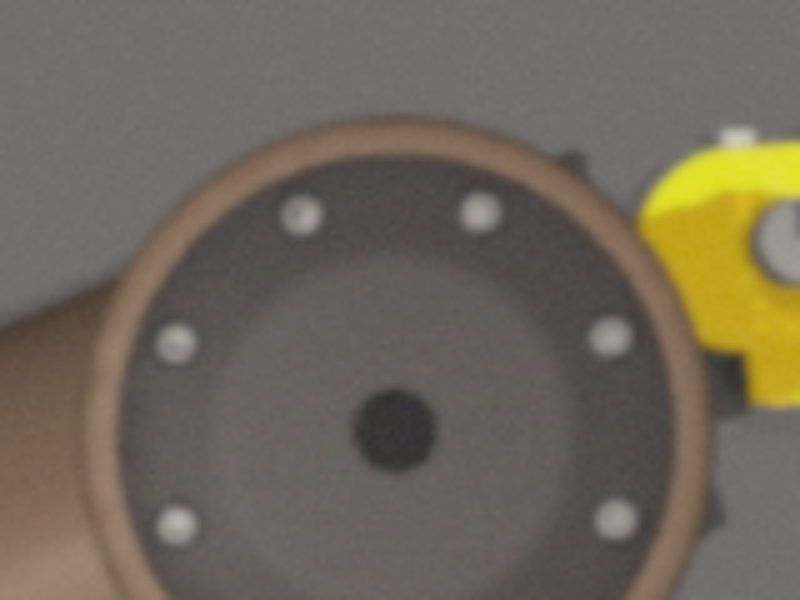

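The side and wrist views show the lid lying flat and the tab down. The white case's cap is at wrist pixel (203,172), with its rib pointing right and slightly down. I'll locate the cap centre.

```bash
cat > capfit.py <<'E'
from h import *
import sys
def capfit(d,s,near,rng=.05):
    C=cloud("wrist",d,s);m=(d>0)&(np.hypot(C[...,0]-near[0],C[...,1]-near[1])<rng)
    lid=m&(abs(C[...,2]-.048)<.008); top=m&(C[...,2]>.068)&(C[...,2]<.095)
    ct=(C[top][:,:2].max(0)+C[top][:,:2].min(0))/2
    (x,y),r=cv2.minEnclosingCircle(C[top][:,:2].astype(np.float32)*1000)
    return dict(lidz=np.median(C[lid][:,2]),topz=np.percentile(C[top][:,2],[10,50,90]),mid=ct,mean=C[top].mean(0),circ=(x,y,r),n=top.sum()),C
if __name__=="__main__":
    s=get_state();d=np.load("pics/w2.npy");r,C=capfit(d,s,(.551,.0075));print(r)
    m=(d>0)&(np.hypot(C[...,0]-.551,C[...,1]-.0075)<.12)&(abs(C[...,2]-.048)<.01)
    Q=C[m];A=np.c_[Q[:,:2],np.ones(len(Q))];print("lid slope",np.linalg.lstsq(A,Q[:,2],rcond=None)[0],Q.min(0),Q.max(0))
E
python3 capfit.py
```

```text
{'lidz': np.float64(0.04745754543831299), 'topz': array([0.07637712, 0.0781093 , 0.07923594]), 'mid': array([0.55085823, 0.00534843]), 'mean': array([0.55060999, 0.00393823, 0.07778729]), 'circ': (550.8675537109375, 5.195277214050293, 20.05830955505371), 'n': np.int64(1296)}
lid slope [0.00202455 0.00186721 0.04633226] [ 0.47988963 -0.11237361  0.03940624] [0.60674302 0.07349011 0.05766442]
```

Request:
play_rows:
  targets:
    - [0, 0, 0.17, 0.01, 0, 0, 1]
    - [0, 0, 0.17, 0.01, 0, 0, 1]
    - [0, 0, 0.17, 0.01, 0, 0, 1]
    - [0, 0, 0.17, 0.01, 0, -0.01, 1]
    - [0, 0, 0.17, 0.005, 0, -0.01, 1]
    - [0, 0, 0.17, 0.005, 0, -0.01, 1]
    - [0, 0, 0.17, 0.003, 0, -0.01, 1]
    - [0, 0, 0.17, 0, 0, -0.01, 1]
    - [0, 0, 0.17, 0, 0, -0.01, 1]
    - [0, 0, 0, 0, 0, 0, 1]

```text
t: 6.72
eef_pos: [0.551, 0.0068, 0.1357]
ee_rot: [3.141, 0.011, 0.289]
force: [0.7, -0.1, -0.7]
width: 0.088
```

Run:
```python
from h import *
from capfit import capfit
s=get_state();print(s["eef_pos"],s["ee_rot"],s["force"],s["q"])
p,d=grab_frame("wrist"); cv2.imwrite("pics/w3.png",p)
print(capfit(d,s,(.551,.006))[0])
```

```text
[0.55096731 0.00678359 0.13571781] [3.1411255  0.01115461 0.28878467] [ 0.70155181 -0.06829467 -0.72680247] [ 3.67550232e-01  2.52280253e-01 -3.92252617e-01 -5.11104156e-04
 -9.37420304e-01  1.49233818e+00]
{'lidz': np.float64(0.04728535801255264), 'topz': array([0.07595104, 0.07789689, 0.07901114]), 'mid': array([0.55107932, 0.00582698]), 'mean': array([0.55250951, 0.00621063, 0.07756947]), 'circ': (550.754638671875, 5.822012424468994, 20.105289459228516), 'n': np.int64(1974)}
```

View pics/w3.png

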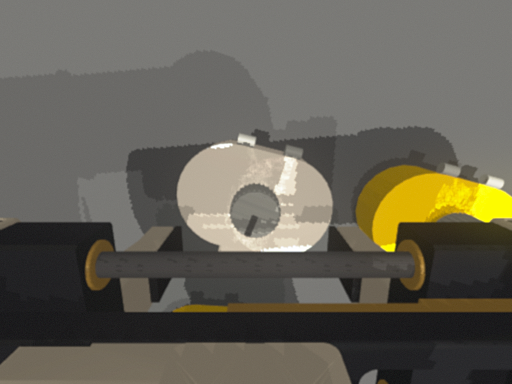

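The wrist view shows the cap at (255,210), centred between the jaws. I'll descend and grip.

Request:
play_rows:
  targets:
    - [0, -0.011, 0, 0, -0.001, -0.03, 1]
    - [0, 0, 0, 0, 0, -0.025, 1]
    - [0, 0, 0, 0, 0, -0.012, 1]
    - [0, 0, 0, 0, 0, -0.003, 1]
    - [0, 0, 0, 0, 0, 0, 1]

```text
t: 7.4
eef_pos: [0.5542, 0.0065, 0.0682]
ee_rot: [3.138, -0.007, 0.266]
force: [-0.5, 0.9, 0.1]
width: 0.0876
```

Request:
play_rows:
  targets:
    - [0, 0.005, 0, -0.003, -0.001, -0.005, 1]
    - [0, 0, 0, 0, 0, 0, 1]

```text
t: 7.65
eef_pos: [0.5517, 0.0057, 0.0642]
ee_rot: [3.139, -0.004, 0.265]
force: [-0.6, -0.2, -0.3]
width: 0.0877
```

Request:
play_rows:
  targets:
    - [0, 0, 0, 0, 0, 0, 0]
    - [0, 0, 0, 0, 0, 0, 0]
    - [0, 0, 0, 0, 0, 0, 0]
    - [0, 0, 0, 0, 0, 0, 0]
    - [0, 0, 0, 0, 0, 0, 0]
    - [0, 0, 0, 0, 0, 0, 0]
  grip_force: 20

```text
t: 8.4
eef_pos: [0.5521, 0.0066, 0.0649]
ee_rot: [3.14, -0.006, 0.265]
force: [-1.2, 4.4, 2.7]
width: 0.0375
```

Run:
```python
from h import *
s=get_state();print(s)
p,d=grab_frame("wrist"); cv2.imwrite("pics/w4.png",p)
p,d=grab_frame("side"); cv2.imwrite("pics/s4.png",cv2.resize(p[120:240,200:360],(800,600)))
```

```text
{'t': 8.4, 'q': array([ 0.3680667 ,  0.33148564, -0.47953134,  0.00278058, -0.75443254,
        1.46537453]), 'qd': array([ 1.40340949e-04,  1.80957123e-06,  1.74950538e-03,  5.14491910e-03,
       -2.27060619e-03,  7.80691682e-04]), 'joint_efforts': array([-2.82471567e+00, -4.67720532e+01,  2.10407531e+01,  6.19527832e+00,
        3.68947908e-01, -1.55408203e-02]), 'eef_pos': array([0.55205619, 0.006579  , 0.06487663]), 'ee_rot': array([ 3.14025053, -0.00551672,  0.26466961]), 'force': array([-1.185245  ,  4.3923878 ,  2.73513534]), 'moment': array([ 1.50416386,  1.05609033, -0.03109171]), 'width': 0.0375058541102841}
```

View pics/w4.png

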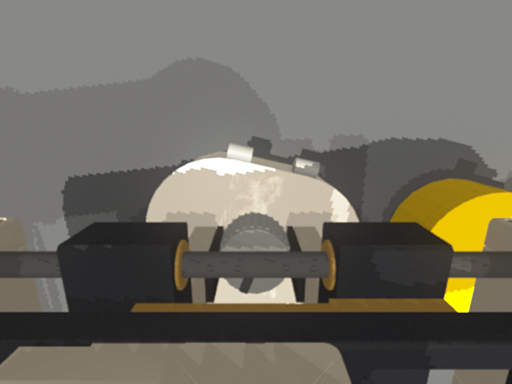

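View pics/s4.png

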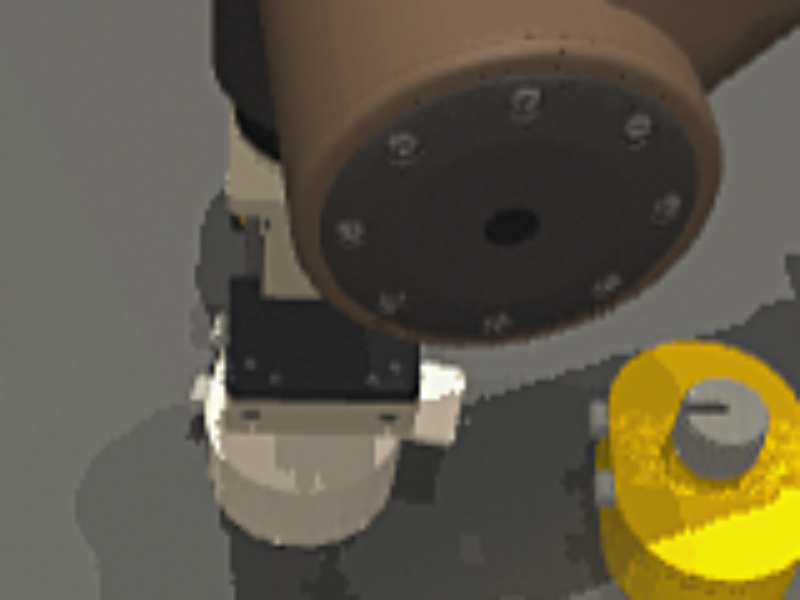

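The cap is gripped at 37.5 mm width, with its rib visible at wrist pixel (246,285). I'll screw clockwise.

Request:
play_rows:
  targets:
    - [0, 0, -0.15, 0, 0, 0, 0]
    - [0, 0, -0.15, 0, 0, -0.0002, 0]
    - [0, 0, -0.15, 0, 0, -0.0002, 0]
    - [0, 0, -0.15, 0, 0, -0.0002, 0]
    - [0, 0, -0.15, 0, 0, -0.0002, 0]
    - [0, 0, -0.15, 0, 0, -0.0002, 0]

```text
t: 9.25
eef_pos: [0.5517, 0.0056, 0.064]
ee_rot: [3.138, -0.005, -0.661]
force: [-0.7, -0.2, 1.3]
width: 0.0377
```

```bash
cat > st.py <<'E'
from h import *
import sys
s=get_state();print(s["t"],s["eef_pos"],s["ee_rot"],s["force"],s["moment"],s["width"],s["q"][5])
p,d=grab_frame("wrist"); cv2.imwrite(f"pics/{sys.argv[1]}.png",cv2.resize(p[190:310,180:340],(640,480)))
E
python3 st.py w5
```

```text
9.25 [0.55169255 0.00557645 0.06402741] [ 3.13755956 -0.0049493  -0.66115124] [-0.74640305 -0.15195013  1.33699427] [-0.2524785   0.34352145  0.09228439] 0.03770454803511654 0.5333145628375149
```

View pics/w5.png

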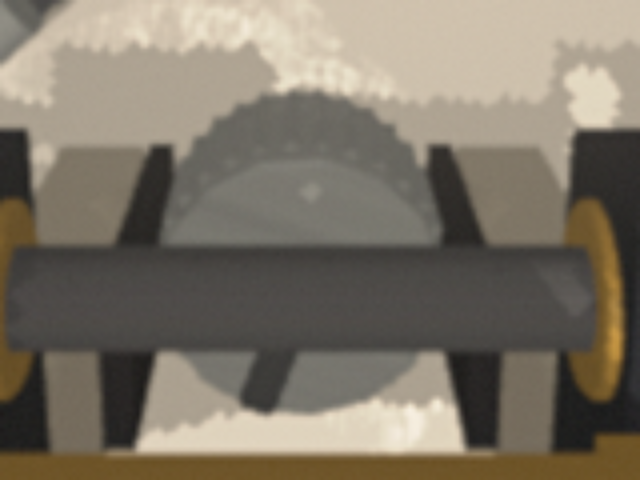

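The rib keeps its place between the jaws (crop (270,380)), so the cap is turning with them. The moment of 0.09 N m matches thread friction.

Request:
play_rows:
  targets:
    - [0, 0, -0.15, 0, 0, -0.0002, 0]
    - [0, 0, -0.15, 0, 0, -0.0002, 0]
    - [0, 0, -0.15, 0, 0, -0.0002, 0]
    - [0, 0, -0.15, 0, 0, -0.0002, 0]
    - [0, 0, -0.15, 0, 0, -0.0002, 0]
    - [0, 0, -0.15, 0, 0, -0.0002, 0]
    - [0, 0, -0.15, 0, 0, -0.0002, 0]
    - [0, 0, -0.15, 0, 0, -0.0002, 0]

```text
t: 10.3
eef_pos: [0.5502, 0.0051, 0.0628]
ee_rot: [3.135, -0.005, -1.885]
force: [-0.6, -0.5, 1.8]
width: 0.037
```

```bash
python3 st.py w6
```

```text
10.3 [0.55019489 0.0050947  0.06277623] [ 3.13456891 -0.0053524  -1.88460519] [-0.57037227 -0.48733181  1.81189248] [0.28751383 0.54123745 0.0670229 ] 0.037002174512636835 -0.6787221663162587
```

Request:
play_rows:
  targets:
    - [0, 0, -0.12, 0, 0, -0.0001, 0]
    - [0, 0, -0.12, 0, 0, -0.0001, 0]
    - [0, 0, -0.12, 0, 0, -0.0001, 0]

```text
t: 10.72
eef_pos: [0.5497, 0.0053, 0.0624]
ee_rot: [3.134, -0.005, -2.248]
force: [-0.4, 1.1, 0.7]
width: 0.0375
```

```bash
python3 st.py w7
```

```text
10.725 [0.54972826 0.00532572 0.06244255] [ 3.13384186 -0.00546109 -2.24834359] [-0.43215369  1.14027722  0.71955761] [0.29855044 0.3866992  0.12477115] 0.03746905108324219 -1.0367588334336406
```

View pics/w7.png

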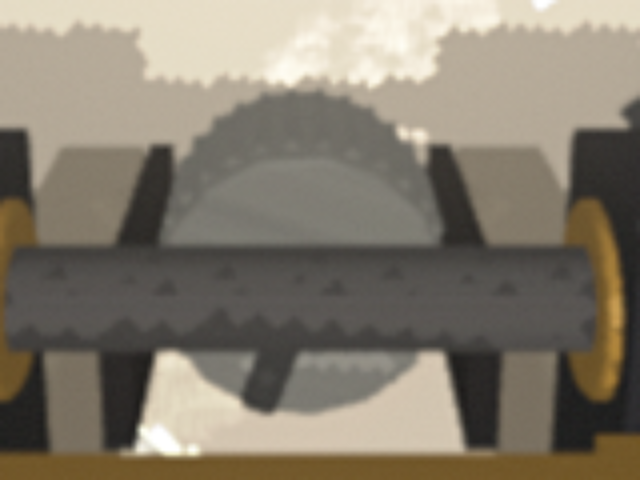

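The rib hasn't moved relative to the jaws, so there's no slip and the stop isn't reached yet.

Request:
play_rows:
  targets:
    - [0, 0, -0.1, 0, 0, -0.0001, 0]
    - [0, 0, -0.1, 0, 0, -0.0001, 0]

```text
t: 11.02
eef_pos: [0.5496, 0.0055, 0.0622]
ee_rot: [3.134, -0.005, -2.448]
force: [-1.4, 0.2, 1.6]
width: 0.0374
```

```bash
python3 st.py w8
```

```text
11.025 [0.5495633  0.00553541 0.06222186] [ 3.13357247 -0.00548661 -2.4478114 ] [-1.40069043  0.24546344  1.57727672] [0.27547478 0.39260875 0.07507601] 0.03744324028110252 -1.2334370619423551
```

Request:
play_rows:
  targets:
    - [0, 0, -0.1, 0, 0, -0.0001, 0]
    - [0, 0, -0.1, 0, 0, -0.0001, 0]

```text
t: 11.32
eef_pos: [0.5486, 0.0053, 0.0621]
ee_rot: [3.133, -0.007, -2.643]
force: [-3.2, 1.0, 2.3]
width: 0.0379
```

```bash
python3 st.py w9
```

```text
11.325 [0.54864623 0.00533412 0.06206568] [ 3.13340978 -0.00732919 -2.64348331] [-3.19838359  0.97270055  2.25626726] [0.34954353 0.95324231 0.52286382] 0.03787449921818924 -1.4270855850894044
```

Request:
play_rows:
  targets:
    - [0, 0, -0.06, 0.0005, 0, 0, 0]
    - [0, 0, 0, 0, 0, 0, 0]

```text
t: 11.62
eef_pos: [0.5479, 0.0051, 0.0621]
ee_rot: [3.133, -0.009, -2.697]
force: [-2.3, 0.4, 1.9]
width: 0.0374
```

```bash
python3 st.py w10
```

```text
11.625 [0.54793081 0.00514024 0.06210789] [ 3.13303783 -0.00929361 -2.69657688] [-2.28715917  0.41334512  1.90155191] [0.01521089 0.56090816 0.31240556] 0.03744932610087887 -1.47923277707985
```

View pics/w10.png

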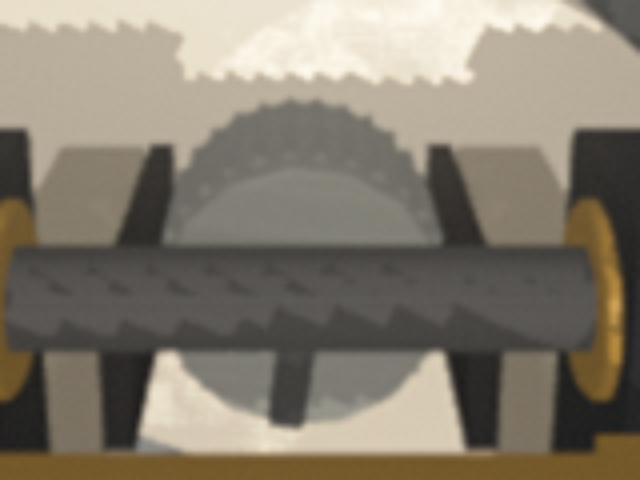

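Between the jaws the rib has slipped from about (258,402) to (288,415), and the moment climbed to 0.3–0.5 N m, so the cap is bottomed out. I'll back it off a quarter turn.

Request:
play_rows:
  targets:
    - [0, 0, 0.15, 0.0005, 0, 0.0001, 0]
    - [0, 0, 0.15, 0.0005, 0, 0.0001, 0]
    - [0, 0, 0.15, 0.0003, 0, 0.0001, 0]
    - [0, 0, 0.15, 0, 0, 0.0002, 0]
    - [0, 0, 0.15, 0, 0, 0.0002, 0]
    - [0, 0, 0.15, 0, 0, 0.0002, 0]
    - [0, 0, 0.15, 0, 0, 0.0002, 0]
    - [0, 0, 0.15, 0, 0, 0.0002, 0]
    - [0, 0, 0, 0, 0, 0, 0]

```text
t: 12.8
eef_pos: [0.5511, 0.0035, 0.0634]
ee_rot: [3.137, -0.009, -1.426]
force: [-2.5, 1.2, 2.5]
width: 0.0374
```

```bash
python3 st.py w11
```

```text
12.8 [0.5510928  0.00346874 0.06336598] [ 3.13655576 -0.00911795 -1.42608406] [-2.54751705  1.24979012  2.46808758] [0.32580872 0.940466   0.0515914 ] 0.03738652887967679 -0.23076645255172093
```

View pics/w11.png

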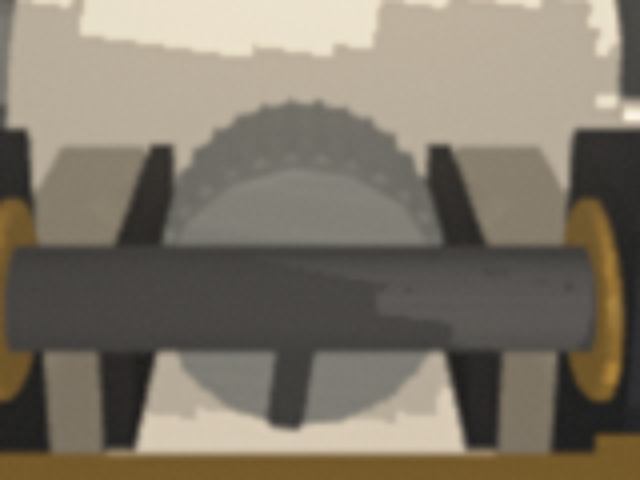

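No slip (rib at (288,415)) and 1.27 rad backed off so far, so 0.30 rad more is needed.

Request:
play_rows:
  targets:
    - [0, 0, 0.1, 0, 0.0005, 0.0001, 0]
    - [0, 0, 0.1, 0, 0.0005, 0.0001, 0]
    - [0, 0, 0.1, 0, 0, 0.0001, 0]
    - [0, 0, 0, 0, 0, 0, 0]
    - [0, 0, 0, 0, 0, 0, 0]
    - [0, 0, 0, 0, 0, 0, 0]

```text
t: 13.6
eef_pos: [0.5519, 0.0037, 0.0637]
ee_rot: [3.137, -0.01, -1.133]
force: [-0.6, 0.4, 1.3]
width: 0.037
```

```bash
python3 st.py w12
python3 - <<'E'
from h import *
s=get_state();print(s["t"],s["eef_pos"],s["ee_rot"],s["force"],s["qd"])
p,d=grab_frame("wrist");C=cloud("wrist",d,s)
m=(d>0)&(np.hypot(C[...,0]-.551,C[...,1]-.006)<.12)&(abs(C[...,2]-.046)<.012)&(np.hypot(C[...,0]-.551,C[...,1]-.006)>.025)&(abs(C[...,1]-.006)<.07)
Q=C[m];A=np.c_[Q[:,:2],np.ones(len(Q))];w=np.ones(len(Q),bool)
for i in range(10):
    c=np.linalg.lstsq(A[w],Q[w,2],rcond=None)[0];r=abs(A@c-Q[:,2]);w=r<.003
print("lid slope",c,w.sum(),len(Q),np.median(Q[:,2]),Q.min(0),Q.max(0))
cv2.imwrite("pics/w13.png",p)
p,d=grab_frame("side"); cv2.imwrite("pics/s13.png",p)
p0=cv2.imread("pics/side0.png");p,d=grab_frame("top");cv2.imwrite("pics/t13.png",p)
E
```

```text
13.6 [0.55192829 0.00372775 0.06371456] [ 3.13739057 -0.01012017 -1.13334541] [-0.59209593  0.4432993   1.34395022] [0.19076259 0.59181751 0.07266192] 0.03696360712285652 0.05743094428063922
13.65 [0.55192597 0.00371601 0.06368803] [ 3.13734564 -0.01011437 -1.1331559 ] [-1.13125363  1.37782426  1.17141498] [ 0.00078584 -0.00026924 -0.00054472  0.00189406 -0.00038435  0.01063739]
lid slope [0.00184591 0.00095022 0.04633321] 12160 12245 0.04733806641505811 [ 0.50435219 -0.06219683  0.03782618] [0.60674438 0.05887678 0.05797598]
```

View pics/w13.png

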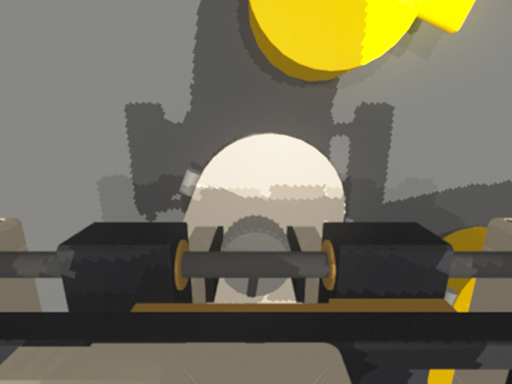

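View pics/s13.png

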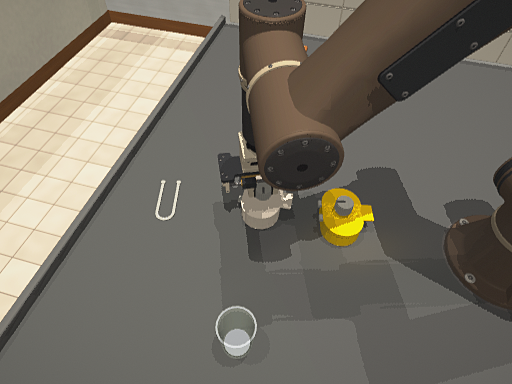

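View pics/w12.png

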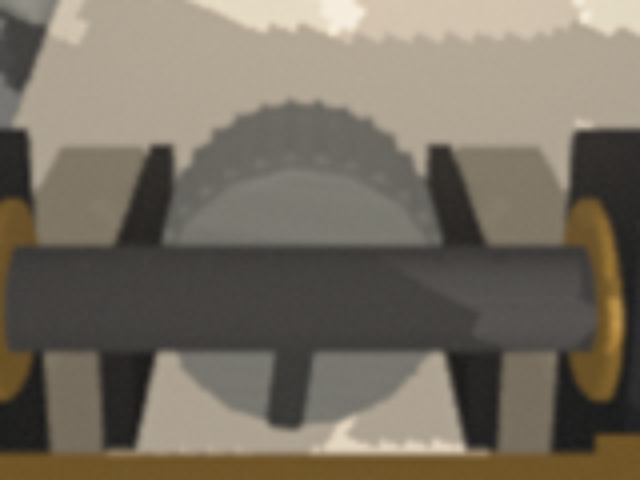

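The rib is still at (288,415) in the jaws, so nothing slipped over 1.56 rad. The lid slope is about 0.002 rad, and the scraper and tumbler are at the same side-view pixels as at the start. I'll hand in.

```bash
python3 -c "
from station import *
print(job_done()); s=get_state();print(s['t'],s['ee_rot'],s['width'],s['force'])"
```

```text
the job is handed in; nothing more can be done
None
the job is handed in; nothing more can be done
```

I shut the white case's lid, screwed the cap down to its stop and backed it off a quarter turn. I then handed in with the fingers still gripping the cap. The hand-in reported no verdict.

- **Lid:** I pushed it down slowly at the tab, and the last press peaked at 36 N. It measured flat afterwards and again at the end, with a slope of about 0.002 rad.
- **Screwing down:** In one grasp I turned the gripper 2.96 rad clockwise. The moment then rose from about 0.08 to 0.5 N m and the cap slipped about 0.2 rad in the jaws, which showed it was bottomed out.
- **Backing off:** I turned it back 1.56 rad, and the rib did not move relative to the jaws. At hand-in the grip was set to 20 N at 37 mm opening and the arm was at rest.
- **Bystanders:** In the last side view the tumbler and scraper were where they started. The dispenser was hidden by the arm there and I did not check it at the end, but my only pass near it was above its top.
- **Disagreement:** Two position fits of the cap differed by about 2 mm sideways; this did not affect the grip.

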